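# Seal a snap case with the desk sealing press

### The job

One of the three white sample cases is still unsealed: its lid stands proud. Stand it upright in the cradle of the sealing press with its lid facing one of the two jaws and let go of it, then gently squeeze the press's two handles together until the lid gives and snaps fully shut, easing off once it does so that the case is not crushed. Let the handles spring open, leave the sealed case standing in the cradle, close the lid only with the press, and leave the sealed cases and everything else on the desk alone.

Things in the scene. Friction and masses are not known exactly. Their poses are not given: they have to be found in the camera images.
- case_mid (a point): centre of the unsealed white case, 20 mm above its underside. Upright; 34 mm wide (x), 40 mm high (z), and along y 31 mm thick unsealed (-15.5 to +15.5), 27 mm sealed. Its solid shell, to be gripped by its two x faces, spans y -15.5 to +8.5 mm; beyond it at +y a 28 mm wide, 34 mm high lid plate on a narrower grey neck stands proud. About 75 g. Gripping it across y presses the lid
- lid (a joint): travel of the lid into its case, m: 0 = unsealed and proud, 0.004 = snapped shut. The resistance grows to a peak about 1 mm in (some 20 N at the case), then gives; past half-way the lid pulls itself shut (0.0038 to 0.004) and stays
- cradle (a point): centre of the cradle floor on the sealing press, 6 mm above the desk (press fixed). x points along the press to the hinge, y across the jaws to the left handle. Two ribs 5 mm high leave 40 mm along x for the case's width: case x goes along press x (either way round), case y across the jaws. Ribs' outer sides are 25 mm from the middle
- press: the press; origin on the desk under the cradle centre, axes as the cradle's. Steel jaw pads, 22 mm wide and high, middles 26 mm above the desk; handles open, the right pad's face is 21 mm from the middle, the left one is screw-set at 18 to 23 mm (differs each run, not measured). Hinge pins 65 mm along +x, 12 mm either side of the middle, under a cap 44 mm above the desk
- handle_l_grip (a point): squeezing point of the left (+y) handle, mid-bar, 26 mm above the desk, 75 mm from the cradle along press -x, 140 mm from the hinge; the bar ends 25 mm further on. Bar 9 mm thick, 22 mm high; open, the bars are 69 mm over their outsides here, and 31 to 46 mm when a case has just been shut. Axes turn with the handle, those of the press when open
- handle_r_grip (a point): squeezing point of the right handle (press -y side), like the left one
- handle_l (a joint): closing angle of the left handle, rad: 0 open (where a light spring returns it, about 1 to 1.5 N at the squeezing point), 0.16 its stop. The two handles swing independently about upright pins. At the squeezing point a case gives at some 8 to 12 N on each handle (differs each time), the handles then jump about 7 mm closer together; more than 18 N crushes it
- handle_r (a joint): closing angle of the right handle, rad, likewise
- sealed_a_mid (a point): centre of an already sealed case (34 x 27 x 40 mm), lid flush; leave it alone
- sealed_b_mid (a point): centre of another already sealed case, likewise
- case: the unsealed case itself; origin at the centre of its underside, axes as for its centre
- mug: blue mug, 80 mm across, 95 mm high, origin under its centre; leave alone
- wipes: white canister of wipes, 80 mm across, 170 mm high, origin under its centre; leave alone
- jar: amber jar, 52 mm across, 70 mm high, origin under its centre; leave alone
- tape: roll of tape lying flat, 84 mm across, 22 mm high, origin under its centre; leave alone
- stapler: black stapler, 150 x 36 x 51 mm, origin under its centre; leave alone
Mind the look-alikes: they are no part of the job. Leave any turquoise look-alike of the case alone. Leave any orange look-alike of the press alone.

How it is judged:
On the way, in this order (a step that is already met when the one before it is completed fails the run):
1. the case stands in the cradle, still unsealed, let go, handles open (x of case_mid in the frame of cradle between -0.008 and 0.008 m and y of case_mid in the frame of cradle between -0.01 and 0.01 m and z of case_mid in the frame of cradle between 0.017 and 0.0225 m and angle between case_mid's own z axis and vertical below 0.1 rad and angle between the y axis of case_mid and the y axis of cradle, either way round below 0.2 rad and value of joint each of handle_l, handle_r below 0.03 rad and value of joint lid below 0.0013 m and contact force between the fingers and case below 0.05 N), for 0.2 s.
2. the lid snaps shut in the cradle (x of case_mid in the frame of cradle between -0.009 and 0.009 m and y of case_mid in the frame of cradle between -0.014 and 0.014 m and z of case_mid in the frame of cradle between 0.017 and 0.0225 m and angle between case_mid's own z axis and vertical below 0.1 rad and angle between the y axis of case_mid and the y axis of cradle, either way round below 0.2 rad and value of joint lid above 0.0033 m), for 0.1 s.
At the end, for the whole second after the job is handed in: The case's lid is shut (at least 3.3 of 4 mm), the case stands upright at rest on the cradle floor between the ribs (centre within 9 mm along and 14 mm across the jaws of the cradle's centre, lid facing a jaw within 0.2 rad), and both handles are back open (within 0.03 rad) (all of step 2 and value of joint each of handle_l, handle_r below 0.03 rad and linear speed of case below 0.01 m/s); the robot touches nothing.
It fails at once if a handle is squeezed with more than 18 N (contact force between the fingers and handle_l above 18 N or contact force between the fingers and handle_r above 18 N).
It fails at once if the lid is pressed in while the robot touches the case (contact force between the arm and case above 0.3 N and value of joint lid between 0.0013 and 0.0033 m).
It fails at once if a bystander is moved more than 20 mm (distance of any of mug, wipes, jar, tape, stapler, sealed_a_mid, sealed_b_mid from where it was at the start of the episode above 0.02 m).
It also fails if it takes over 54 s, if anything falls off the work surface, if the arm or the gripper's body presses on something with over 40 N, if the wrist force passes 120 N, or if a joint passes its speed limit or range.

### The arm

A 6-joint arm with a two-finger parallel gripper is mounted at the origin on the work surface. World frame = base frame: x ahead of the robot, y to its left, z up, the work surface at z = 0. Lengths are in m, angles in rad, forces in N, time in s.
With the tool pointing down it reaches from about 0.375 to 0.9 m from the base axis. Payload 3.1 kg.
Tool frame: the origin (TCP) lies midway between the tips of the shut fingers; the grasp point (between the pads) lies 19 mm behind it; x points along the fingers, z is the direction in which the jaws open and shut, and the axes are right-handed (so a half turn about x gives the same grasp; the last joint's range is limited). The gripper opens to 85 mm and grips with 20 to 120 N. Pads are 22 mm wide; open, the fingers measure 114 mm over their backs; the gripper's body (76 mm by 85 mm) begins 54 mm behind the grasp point. The pads swing forward as they close: fully open they stand 13 mm farther back than shut.
Start: joints at [-1.444, 0.527, 1.433, -0, 1.181, -0.178], TCP at [0.188, -0.596, 0.231] pointing down, gripper open.
Joint ranges: [-3.08, 3.08], [-0.75, 2.2], [0.22, 2.44], [-1.43, 4.57], [0, 2.65], [-2.85, 2.85]. Speed limits (rad/s): [2.79, 2.79, 3.14, 3.14, 3.14, 3.14].

### API

Orientations are given as a unit quaternion [x, y, z, w].
In Python, from station import status, snapshot, camera_params, ticket gives the robot as it stands.
- The arm moves only by the tool arm_command, never from a script. Its argument "series" is a list that holds one entry, the list of rows, each a list of 4 numbers: the shift along the tool's x, y, z in mm, then the turn about the tool's x in rad. A call has 1 to 10 rows; each row shifts and turns the commanded pose from where the row before left it, along the tool's axes as they then stand; what a row does not reach is not made up. A row lasts 1/10 s, in which the tool goes at most 50 mm and 8.59 degrees, less where a joint would pass 70% of its speed; a pose out of reach is approached as far as the arm can. A call is refused whole if a number of a shift passes 50 or a number of a turn 0.15, either way. A call with a gripper value outside its range is refused whole. "jaw" is the opening in per cent of the stroke, from 0 (shut) to 100 (fully open), set as the call begins (left out, the last holds). The fingers move at their own pace and stop on an object; "force" is the grip in N (left out, the last holds). Time passes only in rows, so rows that do not move let the fingers close. It gives the time, the measured TCP pose, the force and the opening at its end, in the units of the state.
- status.sense(): the state, without advancing time (a new reading comes with each control period).
- snapshot(name): name is "scene" or "top"; returns the picture (420x560x3 uint8, red, green, blue); there is no depth.
- camera_params(name): a dict with "fovy" (degrees; the focal length in pixels is half the picture's height over the tangent of half this angle, whatever the lens; pixels are square), "cx", "cy" (the principal point, pixels), "extrinsics" (4x4, takes a point from camera to world coordinates). Camera axes: x right, y down, z forward; pixel columns grow to the right and rows downward; lengths in m; the calibration is good to about 2 mm. A picture is of the moment at which its call begins. camera_params takes no time and is no camera call.
- ticket.sign_off(): hands the job in, once; it reports no verdict.
The state is a dict: "t": time; "q": joint angles; "qd": joint speeds; "tau": joint torques, N m; "tcp_pos": TCP position; "tool_rot": TCP orientation; "force": force on the tool from outside, world axes, zero at the start; "ft_torque": the same for the moment, N m; "finger_gap": opening from 0.0 (shut) to 1.0 (fully open).
Only numpy, scipy, OpenCV 4.12 (cv2) and the standard library are available. Lean on these libraries where they do the work, as an engineer would, in place of code of your own. Each camera call takes 0.05 s, during which the arm holds its last target. There are 200 camera calls.

## Working session

There is one attempt and no reset: what is moved stays moved. The work goes in short steps, Python scripts to look and compute and a tool call to move; the robot and the scene stay as the last step left them, time stands still between calls to the robot, and variables do not carry over. Pictures are saved under pics/ and viewed, about 8 in all and at most 12, crops included, and the job is handed in when it is done.

Besides the shell and the picture viewer there is one more tool, called as name([rows], argument=value, ...), one row to a line, values as JSON. arm_command: Moves the arm, as the interface text tells. Its arguments: {"type":"object","properties":{"series":{"type":"array"},"jaw":{"type":"number"},"force":{"type":"number"}},"required":["series"]}

```bash
mkdir -p pics; cat > h.py <<'E'
import numpy as np, cv2
from station import status, snapshot, camera_params, ticket
def cam(n):
    p=camera_params(n); f=210/np.tan(np.radians(p['fovy'])/2); return f,p['cx'],p['cy'],np.array(p['extrinsics'])
def ray(n,u,v,z):
    f,cx,cy,E=cam(n); d=E[:3,:3]@np.array([(u-cx)/f,(v-cy)/f,1]); o=E[:3,3]; return o+d*(z-o[2])/d[2]
def proj(n,P):
    f,cx,cy,E=cam(n); c=E[:3,:3].T@(np.array(P)-E[:3,3]); return [cx+f*c[0]/c[2],cy+f*c[1]/c[2]]
def save(n,name,crop=None,k=1):
    im=snapshot(n); 
    cv2.imwrite(f'raw_{name}.png',im[:,:,::-1])
    if crop: x0,y0,x1,y1=crop; im=im[y0:y1,x0:x1]
    im=cv2.resize(im,None,fx=k,fy=k,interpolation=cv2.INTER_CUBIC)
    cv2.imwrite(f'pics/{name}.png',im[:,:,::-1]); return im
E
python3 - <<'E'
from h import *
save('top','top1',k=1.4);save('scene','scene1',k=1.4)
for n in('top','scene'): print(n,camera_params(n)['fovy'],cam(n))
print(status.sense())
E
```

```text
top 54.32736583125166 (np.float64(409.25366679458494), 276.15069384762506, 209.02200287948364, array([[-0.01251149, -0.98260387,  0.18529193,  0.37238305],
       [-0.999916  ,  0.01166749, -0.00564469,  0.00554753],
       [ 0.0033846 , -0.18534699, -0.98266731,  1.04497268],
       [ 0.        ,  0.        ,  0.        ,  1.        ]]))
scene 56.34312404147473 (np.float64(392.1155425721375), 284.0911529440476, 203.70843963032203, array([[-0.58143741,  0.4803398 , -0.65666141,  1.25112418],
       [ 0.81328065,  0.36544237, -0.45279847,  0.45561323],
       [ 0.02247478, -0.79732399, -0.60313294,  0.68223979],
       [ 0.        ,  0.        ,  0.        ,  1.        ]]))
{'t': 0.1, 'q': array([-1.44449818e+00,  5.28368835e-01,  1.43377968e+00, -1.36213622e-05,
        1.18140417e+00, -1.78496746e-01]), 'qd': array([-1.59600001e-03, -3.69875326e-03, -2.72136293e-03,  5.61492032e-05,
       -1.40577221e-03, -9.07868653e-04]), 'tau': array([ 1.03823547e-04, -4.43304205e+01, -1.78585911e+01, -3.36399553e-04,
        3.86817061e-03,  4.05991912e-06]), 'tcp_pos': array([ 0.18750452, -0.595532  ,  0.2304324 ]), 'tool_rot': array([ 0.41879876,  0.57059019, -0.41779963,  0.56962962]), 'force': array([ 0.83338491, -0.20153376, -0.13333139]), 'ft_torque': array([ 0.01116539,  0.01003123, -0.02843832]), 'finger_gap': 1.000697549153995}
```

View pics/top1.png

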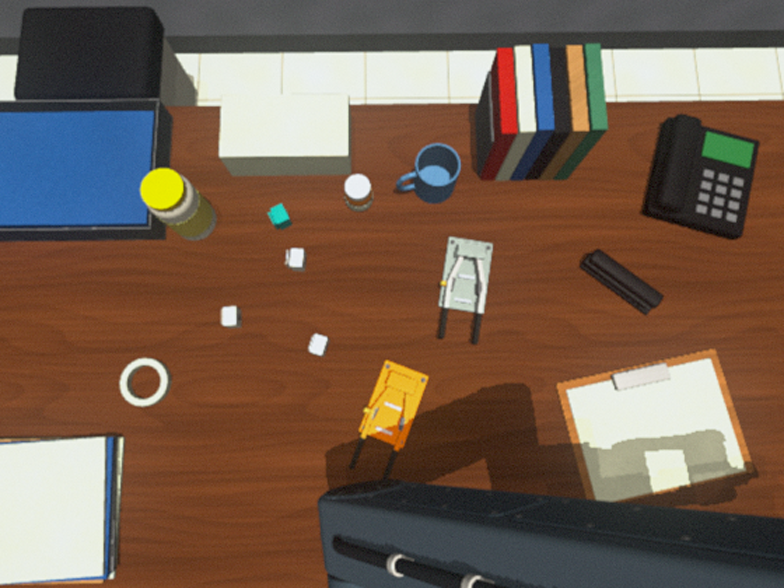

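View pics/scene1.png

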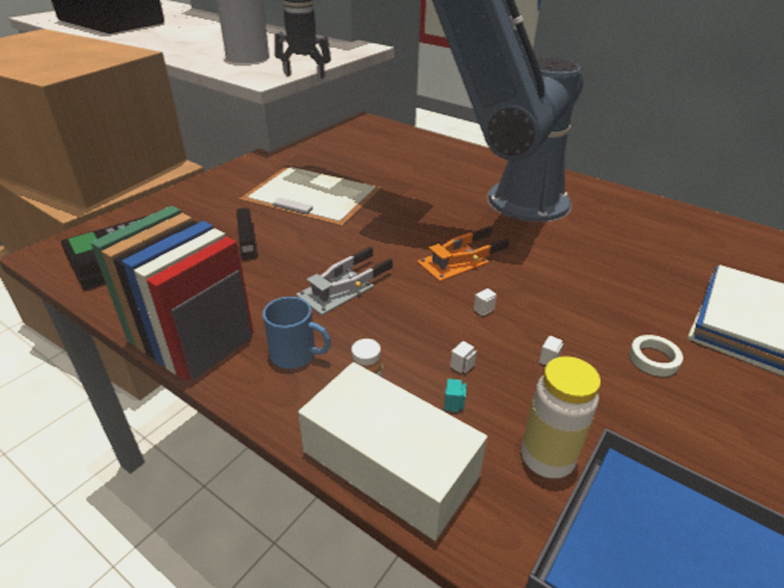

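In the top view (784-wide) the candidates are white cases at (295,258), (230,316) and (318,344), plus a turquoise one at (279,215). The grey press is at (465,285) and the orange look-alike at (393,405). I'll check these close up.

```bash
python3 - <<'E'
from h import *
T=cv2.imread('raw_top1.png');S=cv2.imread('raw_scene1.png')
def c(I,u,v,r=20,o=260):
    u=int(u/1.4);v=int(v/1.4);return cv2.resize(I[v-r:v+r,u-r:u+r],(o,o),interpolation=cv2.INTER_CUBIC)
row1=np.hstack([c(T,295,258),c(T,230,316),c(T,318,344)])
row2=np.hstack([c(S,463,357),c(S,552,350),c(S,485,302)])
cv2.imwrite('pics/cases.png',np.vstack([row1,row2]))
p=np.hstack([c(T,465,288,45,400),c(S,345,280,40,400)])
cv2.imwrite('pics/press.png',p)
E
```

```text
(no output)
```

View pics/cases.png

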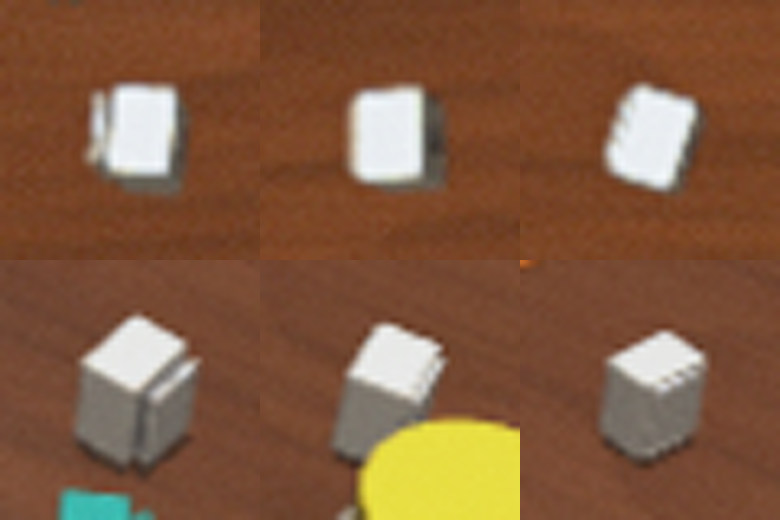

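View pics/press.png

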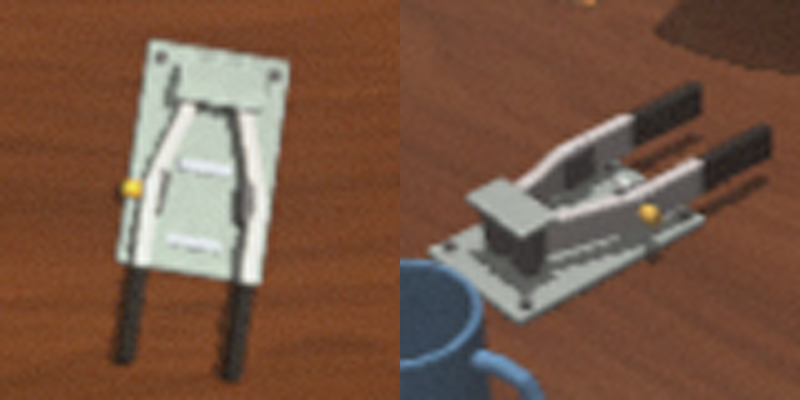

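Row 1 left is the unsealed case: there is a gap and a proud lid plate on its image-left side, which is about world +y. The other two are flush. The grey press has its hinge cap at the top (world +x), its screw and left handle on the image left, and two light ribs at crop (205,167) and (193,243).

```bash
cat > m.py <<'E'
from h import *
def blobs(I,x0,y0,x1,y1,mask):
    m=np.zeros(I.shape[:2],np.uint8); m[y0:y1,x0:x1]=mask[y0:y1,x0:x1]
    n,l,s,c=cv2.connectedComponentsWithStats(m,connectivity=4); return [(l==i,s[i],c[i]) for i in range(1,n) if s[i,4]>=6]
def rect(n,msk,z,sub=4):
    P=np.argwhere(msk)
    W=np.array([ray(n,u,v,z)[:2] for v,u in P]); r=cv2.minAreaRect((W*1000).astype(np.float32)); return r,W.mean(0)*1000,len(P)
E
python3 - <<'E'
from m import *
I=cv2.imread('raw_top1.png').astype(int); mn=I.min(2)
print('case region'); print(mn[178:196:1,198:224])
for th in(150,170,190):
  for b in blobs(I,195,170,225,200,((mn>th)*255).astype(np.uint8)): print(th,b[1],b[2],rect('top',b[0],.04))
u0=int(465/1.4)-45;v0=int(288/1.4)-45
print('press',u0,v0)
print(mn[v0+33:v0+60,u0+33:u0+58])
E
```

```text
case region
[[ 38  36  42  35  43  44  95 124  78 156 230 236 237 234 232 228 226 227
  192  77  39  37  41  41  40  30]
 [ 34  37  42  33  35  51 128 161 117 179 235 235 234 233 234 233 236 236
  210  94  41  39  42  35  36  38]
 [ 39  39  36  38  43  46 130 173 135 183 234 235 233 235 234 232 234 237
  209  99  57  36  32  28  37  39]
 [ 40  37  42  36  37  52 153 198 140 186 233 233 233 232 233 233 233 235
  204  90  64  41  39  37  33  42]
 [ 40  42  43  41  29  61 167 211 141 192 234 234 234 234 232 234 233 237
  207  98  70  50  35  41  36  35]
 [ 44  40  40  39  36  66 171 211 156 199 233 233 232 232 232 234 234 235
  202  92  62  46  37  41  38  39]
 [ 38  32  36  39  38  63 160 204 168 212 235 234 234 234 233 233 235 232
  177  95  55  43  32  41  43  36]
 [ 35  38  38  40  36  54 136 181 174 225 233 233 233 234 232 234 236 228
  152  86  56  39  40  40  37  35]
 [ 43  33  45  40  37  75 142 175 190 228 234 232 233 234 233 235 234 221
  135  86  55  34  43  36  39  36]
 [ 38  39  39  32  49 100 157 161 195 235 234 235 234 232 233 234 234 216
  116  69  54  42  37  41  41  35
[... 3619 characters left out ...]
22 222 215 210 216 208 208 198 196 191
  194 171 110  93 166 230 230]
 [225 207 194 195 204 211 208 218 225 228 231 228 228 227 223 223 209 191
  190 168 108  96 169 228 231]
 [224 201 198 196 194 186 179 193 198 193 198 200 206 222 224 223 215 195
  182 146 100 102 179 229 228]
 [226 200 196 194 197 195 191 195 191 176 166 168 179 193 203 195 203 193
  170 113  94 124 195 230 228]
 [224 198 194 201 199 197 200 194 194 197 194 193 195 194 190 177 189 195
  169 112  91 137 209 229 226]
 [226 197 195 198 199 196 199 202 199 196 196 192 193 195 194 195 193 192
  169 114  95 146 223 233 226]
 [180 170 175 184 192 193 202 201 200 196 196 193 194 197 198 200 198 198
  173 113 100 160 230 231 226]]
```

```bash
python3 - <<'E'
from m import *
I=cv2.imread('raw_top1.png').astype(float); mn=I.min(2); mx=I.max(2)
u0,v0=287,160
def wc(c0,c1,r0,r1,base):
    w=np.clip(mn[v0+r0:v0+r1,u0+c0:u0+c1]-base,0,None); v,u=np.mgrid[v0+r0:v0+r1,u0+c0:u0+c1]
    W=np.array([ray('top',a,b,.011)[:2] for a,b in zip(u.ravel(),v.ravel())])*1000; w=w.ravel()
    c=(w[:,None]*W).sum(0)/w.sum(); C=np.cov(W.T,aweights=w); e,V=np.linalg.eigh(C); d=V[:,1]
    return c,np.degrees(np.arctan2(*(-d if d[1]<0 else d))),np.sqrt(e*12)
a=wc(39,53,34,40,199); b=wc(36,51,51,57,202); print('ribs',a,b)
d=a[0]-b[0]; print('mid',(a[0]+b[0])/2,'sep',np.linalg.norm(d),'yaw',np.degrees(np.arctan2(d[1],d[0])))
# black bars
m=((mx<75)*255).astype(np.uint8)
for q in blobs(I,u0+15,v0+55,u0+70,v0+95,m):
    P=np.argwhere(q[0]); W=np.array([ray('top',u,v,.037)[:2] for v,u in P])*1000
    if len(P)>20:
        vx,vy,x,y=cv2.fitLine(W.astype(np.float32),cv2.DIST_HUBER,0,.01,.01).ravel(); print('bar',len(P),x,y,'yaw',np.degrees(np.arctan(vy/vx)),cv2.minAreaRect(W.astype(np.float32)))
# plate: low saturation
hsv=cv2.cvtColor(I.astype(np.uint8),cv2.COLOR_BGR2HSV); m=((hsv[...,1]<110)&(mx>90)).astype(np.uint8)*255
for q in blobs(I,u0+10,v0,u0+80,v0+75,m):
    P=np.argwhere(q[0]); 
    if len(P)>300:
        W=np.array([ray('top',u,v,.006)[:2] for v,u in P])*1000; print('plate',len(P),cv2.minAreaRect(W.astype(np.float32)))
        # right & left edges
        for nm,f in(('L',min),('R',max)):
            E=[(f(P[P[:,0]==v][:,1]),v) for v in range(v0+15,v0+60)]
            W2=np.array([ray('top',u+(-.5 if nm=='L' else .5),v,.006)[:2] for u,v in E])*1000
            vx,vy,x,y=cv2.fitLine(W2.astype(np.float32),cv2.DIST_HUBER,0,.01,.01).ravel(); print(nm,x,y,np.degrees(np.arctan(vy/vx)))
# case top edges
sub=mn[170:200,195:225]
E={'T':[], 'R':[], 'B':[], 'L':[]}
def cross(v,th=165):
    for i in range(len(v)-1):
        if v[i]>=th>v[i+1]: return i+(v[i]-th)/(v[i]-v[i+1])
for c in range(209,215):
    E['T'].append((c,183-cross(mn[183:165:-1,c],140))); E['B'].append((c,183+cross(mn[183:200,c])))
for r in range(179,189): E['R'].append((212+cross(mn[r,212:225]),r))
for r in range(178,185): E['L'].append((212-cross(mn[r,212:200:-1],190),r))
for k,p in E.items():
    W=np.array([ray('top',u,v,.04)[:2] for u,v in p])*1000
    vx,vy,x,y=cv2.fitLine(W.astype(np.float32),cv2.DIST_HUBER,0,.01,.01).ravel(); print(k,x,y,'ang',np.degrees(np.arctan2(vy,vx)))
w=(mn>190);
E
```

```text
ribs (array([ 597.45365968, -148.24762493]), np.float64(10.85516587826713), array([ 5.88639131, 28.04109613])) (array([ 553.47669186, -138.61744206]), np.float64(10.075204025726118), array([ 5.45616003, 31.87514405]))
mid [ 575.46517577 -143.4325335 ] sep 45.019041756260386 yaw -12.3517952583332
bar 92 506.5509 -97.46395 yaw -10.471495 ((506.92987060546875, -97.41460418701172), (10.845767974853516, 53.59799575805664), 80.15528106689453)
bar 107 496.62646 -155.7308 yaw -9.356882 ((497.2564392089844, -155.6267547607422), (12.870656967163086, 55.207733154296875), 80.06207275390625)
plate 1687 ((601.9400024414062, -147.23712158203125), (87.20784759521484, 138.57882690429688), 79.74217224121094)
L 601.65924 -103.13758 -9.76288
R 597.9474 -190.73807 -10.111917
T 647.193 162.6311 ang 84.96657
R 629.3309 150.86024 ang -5.9349074
B 611.8992 162.03993 ang 87.65041
L 636.1067 173.77422 ang -6.57776
```

```bash
cat >> h.py <<'E'
from scipy.spatial.transform import Rotation as R
def go(x,y,z,yaw=None):
    "mm, tool-z yaw deg (mod 180); prints turn about tool x then shift in tool axes after turn"
    s=status.sense(); r=R.from_quat(s['tool_rot']); M=r.as_matrix()
    print('t',round(s['t'],2),'tcp',(s['tcp_pos']*1000).round(1),'toolx',M[:,0].round(3),'q',s['q'].round(3),'gap',round(s['finger_gap'],4),'F',s['force'].round(2))
    cur=np.degrees(np.arctan2(M[1,2],M[0,2])); a=0
    if yaw is not None:
        d=(yaw-cur+90)%180-90; a=-np.radians(d)  # tool x down
        print('yaw',round(cur,2),'turns',round(a,3),'or',round(a-np.sign(a)*np.pi,3))
        M=(r*R.from_rotvec([a,0,0])).as_matrix()
    sh=M.T@(np.array([x,y,z])-s['tcp_pos']*1000); print('shift',sh.round(1))
E
python3 -c "
from h import *
go(629.6,162.6,150,-6)
print(ray('top',143,165,0),ray('top',199,155,.04))"
```

```text
t 0.1 tcp [ 187.5 -595.5  230.4] toolx [-0.     0.002 -1.   ] q [-1.444  0.528  1.434 -0.     1.181 -0.178] gap 1.0007 F [ 0.83 -0.2  -0.13]
yaw -72.54 turns -1.161 or 1.98
shift [ 81.8 800.  360.5]
[0.69228071 0.35077734 0.        ] [0.70500771 0.19558621 0.04      ]
```

arm_command([
  [[0, 0, 0, -0.145], [0, 0, 0, -0.145], [0, 0, 0, -0.145], [0, 0, 0, -0.145], [0, 0, 0, -0.145], [0, 0, 0, -0.145], [0, 0, 0, -0.145], [0, 0, 0, -0.145], [0, 40, 18, 0], [0, 40, 18, 0]],
], jaw=68, force=25)

```text
t: 1.1
tcp_pos: [0.2316, -0.52, 0.2305]
tool_rot: [0.039, 0.706, -0.038, 0.706]
force: [1.3, 0.4, 0.2]
finger_gap: 0.681
```

arm_command([
  [[0, 40, 18, 0], [0, 40, 18, 0], [0, 40, 18, 0], [0, 40, 18, 0], [0, 40, 18, 0], [0, 40, 18, 0], [0, 40, 18, 0], [0, 40, 18, 0], [0, 40, 18, 0], [0, 40, 18, 0]],
])

```text
t: 2.1
tcp_pos: [0.4536, -0.1399, 0.2312]
tool_rot: [0.038, 0.706, -0.037, 0.706]
force: [0.6, -0.7, -0.1]
finger_gap: 0.679
```

arm_command([
  [[0, 40, 18, 0], [0, 40, 18, 0], [0, 40, 18, 0], [0, 40, 18, 0], [0, 40, 18, 0], [0, 40, 18, 0], [0, 40, 18, 0], [0, 40, 18, 0], [40, 0, 0, 0], [40, 0, 0, 0]],
])

```text
t: 3.1
tcp_pos: [0.6316, 0.1632, 0.1512]
tool_rot: [0.037, 0.705, -0.036, 0.708]
force: [0.4, -0.0, 0.2]
finger_gap: 0.678
```

```bash
python3 -c "
from h import *
go(629.6,162.6,60,-6)"
```

```text
t 3.1 tcp [631.6 163.2 151.2] toolx [ 0.004  0.    -1.   ] q [ 0.082  0.654  1.434 -0.     1.049  0.185] gap 0.6778 F [ 0.39 -0.02  0.19]
yaw -5.92 turns 0.001 or -3.14
shift [91.2 -0.8 -2.3]
```

arm_command([
  [[30, -0.5, -1, 0], [30, -0.3, -1, 0], [31, 0, 0, 0], [0, 0, 0, 0], [0, 0, 0, 0]],
])

```text
t: 3.6
tcp_pos: [0.6278, 0.1607, 0.0599]
tool_rot: [0.037, 0.707, -0.038, 0.706]
force: [0.3, 1.3, 0.7]
finger_gap: 0.68
```

```bash
python3 -c "
from h import *
go(629.6,162.6,9,-6)
a=save('scene','hov',(270,190,400,300),4.5); b=save('top','hovt')
print(proj('scene',[.6296,.1626,.06]))"
```

```text
t 3.6 tcp [627.8 160.7  59.9] toolx [-0.002 -0.    -1.   ] q [0.078 0.774 1.491 0.    0.878 0.184] gap 0.6805 F [0.3  1.29 0.69]
yaw -6.08 turns -0.001 or 3.14
shift [50.9  2.1  1.7]
[np.float64(330.78491772977446), np.float64(242.44678572785904)]
```

View pics/hov.png

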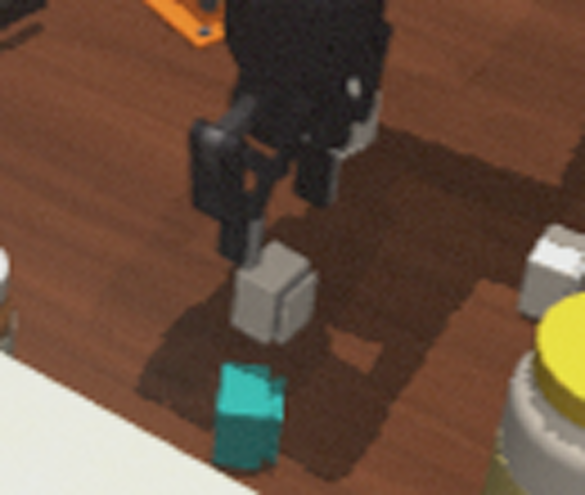

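arm_command([
  [[0, 0, 0, 0], [0, 0, 0, 0], [0, 0, 0, 0]],
])

```text
t: 4.0
tcp_pos: [0.6287, 0.1607, 0.0615]
tool_rot: [0.038, 0.705, -0.037, 0.707]
force: [-0.2, 0.2, 1.4]
finger_gap: 0.68
```

```bash
python3 -c "
from h import *
go(629.6,162.6,9,-6)"
```

```text
t 4.0 tcp [628.7 160.7  61.5] toolx [ 0.002  0.    -1.   ] q [0.078 0.771 1.491 0.    0.877 0.184] gap 0.68 F [-0.17  0.2   1.42]
yaw -6.07 turns -0.001 or 3.14
shift [52.5  1.9  0.6]
```

arm_command([
  [[18, 1, 0.5, 0], [18, 1, 0.5, 0], [10, 0, 0, 0], [6, 0, 0, 0], [0, 0, 0, 0], [0, 0, 0, 0]],
])

```text
t: 4.6
tcp_pos: [0.6295, 0.1626, 0.0083]
tool_rot: [0.037, 0.706, -0.037, 0.706]
force: [0.7, 0.9, 0.5]
finger_gap: 0.68
```

arm_command([
  [[0, 0, 0, 0], [0, 0, 0, 0], [0, 0, 0, 0], [0, 0, 0, 0], [0, 0, 0, 0], [0, 0, 0, 0]],
], jaw=25)

```text
t: 5.2
tcp_pos: [0.6299, 0.1626, 0.0091]
tool_rot: [0.038, 0.706, -0.037, 0.707]
force: [-0.4, 0.4, 5.6]
finger_gap: 0.397
```

```bash
python3 -c "
from h import *
go(629.6,162.6,9,-6)
save('scene','grip',(270,190,400,300),4.5)"
```

```text
t 5.2 tcp [629.9 162.6   9.1] toolx [ 0.001  0.    -1.   ] q [0.081 0.85  1.499 0.    0.791 0.187] gap 0.3967 F [-0.43  0.38  5.58]
yaw -6.07 turns -0.001 or 3.14
shift [ 0.1 -0.1 -0.2]
```

View pics/grip.png

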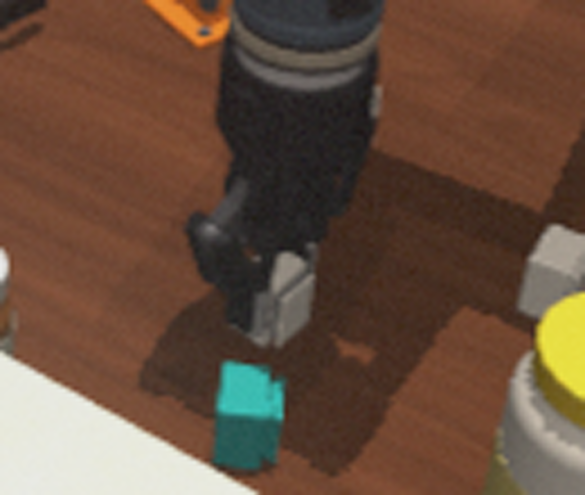

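arm_command([
  [[-15, 0, 0, 0.01], [-30, 0, 0, 0.06], [-40, 0, 0, 0], [-40, 0, 0, 0], [-15, 0, 0, 0], [0, 0, 0, 0], [0, 0, 0, 0]],
])

```text
t: 5.95
tcp_pos: [0.6282, 0.1624, 0.1473]
tool_rot: [0.062, 0.705, -0.062, 0.704]
force: [-0.4, 1.2, -1.6]
finger_gap: 0.396
```

```bash
python3 -c "
from h import *
go(574.7,-146.9,70,-10.1)"
```

```text
t 5.95 tcp [628.2 162.4 147.3] toolx [-0.002 -0.    -1.   ] q [ 0.081  0.657  1.442 -0.     1.045  0.257] gap 0.3961 F [-0.42  1.2  -1.59]
yaw -10.09 turns 0.0 or -3.141
shift [  77.4 -313.9    1.7]
```

arm_command([
  [[0, -20, 0.5, 0], [0, -36, 0.5, 0], [0, -40, 0, 0], [0, -40, 0, 0], [0, -40, 0, 0], [0, -40, 0, 0], [0, -40, 0, 0], [0, -36, 0, 0], [0, -22, 0, 0], [0, 0, 0, 0]],
])

```text
t: 6.95
tcp_pos: [0.5735, -0.1494, 0.1456]
tool_rot: [0.064, 0.706, -0.063, 0.703]
force: [-0.4, 0.3, -0.9]
finger_gap: 0.391
```

arm_command([
  [[30, 0, 0, 0], [30, 0, 0, 0], [15, 0, 0, 0], [0, 0, 0, 0], [0, 0, 0, 0], [0, 0, 0, 0]],
])

```text
t: 7.55
tcp_pos: [0.5759, -0.1464, 0.0737]
tool_rot: [0.062, 0.704, -0.062, 0.705]
force: [-1.3, -0.6, -0.8]
finger_gap: 0.396
```

```bash
python3 -c "
from h import *
go(574.7,-146.9,15.8,-10.1)
a=save('scene','ab',(190,140,310,230),4.5)[:, :540]; b=cv2.resize(snapshot('top')[150:250,280:380],None,fx=2.6,fy=4.05)
cv2.imwrite('pics/ab2.png',np.hstack([a,b])[:,:,::-1])"
```

```text
t 7.55 tcp [ 575.9 -146.4   73.7] toolx [ 0.001 -0.    -1.   ] q [-0.437  0.701  1.633  0.     0.807 -0.262] gap 0.3956 F [-1.28 -0.56 -0.8 ]
yaw -10.05 turns 0.001 or -3.141
shift [57.9 -0.7 -1.1]
```

View pics/ab2.png

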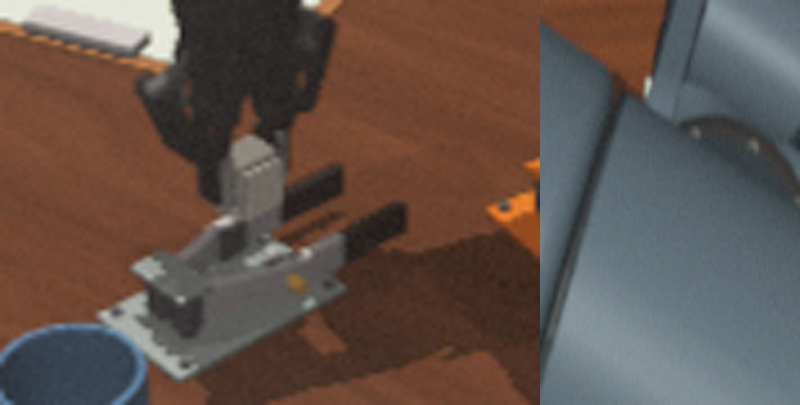

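```bash
python3 - <<'E'
from h import *
c=np.array([575.5,-142.5]); a=np.radians(-10.1); X=np.array([np.cos(a),np.sin(a)]); Y=np.array([-X[1],X[0]])
def loc(p): d=np.array(p[:2])*1000-c; return (d@X).round(1),(d@Y).round(1)
for p in [(267,199.4),(229.4,224),(212,209.6)]: print('scene corner',loc(ray('scene',*p,.006)))
# top plate corners in top image (press.png scale 4.444)
for p in [(118,262),(262,283),(150,40),(290,62)]: print('top corner',loc(ray('top',287+p[0]/4.444,160+p[1]/4.444,.006)))
s=status.sense()['tcp_pos']*1000
m=s[:2]+3.5*Y; z=s[2]-9.1
for nm,dx,dy,dz in[('lid centre',0,15.5,20),('lid bottom',0,15.5,3),('lid top',0,15.5,37),('shell top c',0,-3.5,40)]:
    P=np.r_[m+dx*X+dy*Y,z+dz]/1000; q=np.array(proj('scene',P)); print(nm,q,(q-[190,140])*4.5)
print(loc(m/1000))
E
```

```text
scene corner (np.float64(-53.6), np.float64(30.0))
scene corner (np.float64(94.3), np.float64(43.7))
scene corner (np.float64(91.3), np.float64(-38.2))
top corner (np.float64(-41.9), np.float64(39.5))
top corner (np.float64(-40.5), np.float64(-44.5))
top corner (np.float64(93.0), np.float64(40.2))
top corner (np.float64(93.2), np.float64(-43.4))
lid centre [248.18984785 181.66924424] [261.85431531 187.51159907]
lid bottom [248.39277046 186.82009215] [262.76746706 210.69041465]
lid top [247.98298176 176.41829786] [260.92341793 163.88234039]
shell top c [243.41597838 172.65495971] [240.37190269 146.94731867]
(np.float64(1.3), np.float64(-0.6))
```

arm_command([
  [[20, -0.3, -0.6, 0], [16, 0, 0, 0], [10, 0, 0, 0], [6, 0, 0, 0], [4, 0, 0, 0], [1, 0, 0, 0], [0, 0, 0, 0], [0, 0, 0, 0]],
])

```text
t: 8.45
tcp_pos: [0.5749, -0.1471, 0.0168]
tool_rot: [0.062, 0.704, -0.062, 0.705]
force: [-0.0, -0.3, -0.2]
finger_gap: 0.397
```

```bash
python3 -c "
from h import *
go(574.7,-146.9,15.5,-10.1)
save('scene','low',(190,140,310,230),5)"
```

```text
t 8.45 tcp [ 574.9 -147.1   16.8] toolx [ 0.001 -0.    -1.   ] q [-0.439  0.792  1.652 -0.     0.697 -0.263] gap 0.397 F [-0.02 -0.28 -0.21]
yaw -10.08 turns 0.0 or -3.141
shift [ 1.3  0.1 -0.2]
```

View pics/low.png

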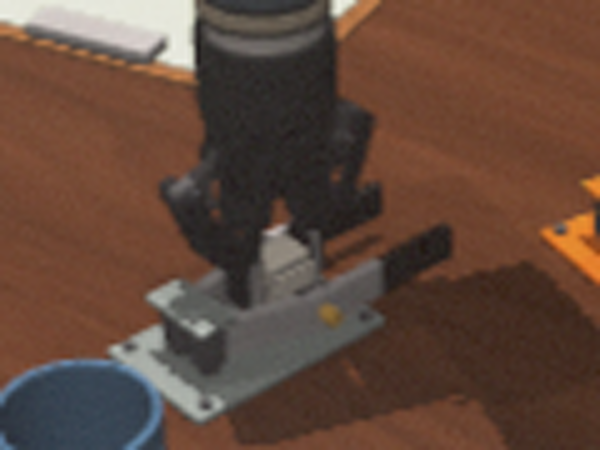

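The case is between the jaws and no contact force shows. I'll lower it the last millimetre, release and retreat.

arm_command([
  [[1, 0, 0, 0], [0, 0, 0, 0], [0, 0, 0, 0]],
])

```text
t: 8.8
tcp_pos: [0.5749, -0.147, 0.0154]
tool_rot: [0.062, 0.704, -0.062, 0.705]
force: [-0.7, 1.1, -0.4]
finger_gap: 0.396
```

arm_command([
  [[0, 0, 0, 0], [0, 0, 0, 0], [0, 0, 0, 0], [0, 0, 0, 0]],
], jaw=54)

```text
t: 9.2
tcp_pos: [0.5748, -0.147, 0.0154]
tool_rot: [0.062, 0.704, -0.062, 0.704]
force: [-0.2, -0.8, 0.4]
finger_gap: 0.541
```

arm_command([
  [[-10, 0, 0, 0], [-20, 0, 0, 0], [-30, 0, 0, 0], [-40, 0, 0, 0], [-20, 0, 0, 0], [0, -45, 0, 0], [0, -45, 0, 0], [0, -45, 0, 0], [0, -45, 0, 0], [0, 0, 0, 0]],
])

```text
t: 10.2
tcp_pos: [0.5429, -0.331, 0.1366]
tool_rot: [0.062, 0.703, -0.066, 0.705]
force: [0.0, -0.3, 1.0]
finger_gap: 0.539
```

```bash
python3 -c "
from h import *
go(574.7,-146.9,15.5,-10.1)
b=save('top','pl',(285,155,375,245),5)[:,:400]; a=save('scene','pls',(200,150,280,240),5)
cv2.imwrite('pics/pl2.png',np.hstack([a,b])[:,:,::-1])"
```

```text
t 10.2 tcp [ 542.9 -331.   136.6] toolx [ 0.003 -0.005 -1.   ] q [-0.722  0.653  1.491 -0.002  0.992 -0.539] gap 0.5389 F [ 0.02 -0.31  0.99]
yaw -10.42 turns -0.006 or 3.136
shift [120.2 187.4  -1.4]
```

View pics/pl2.png

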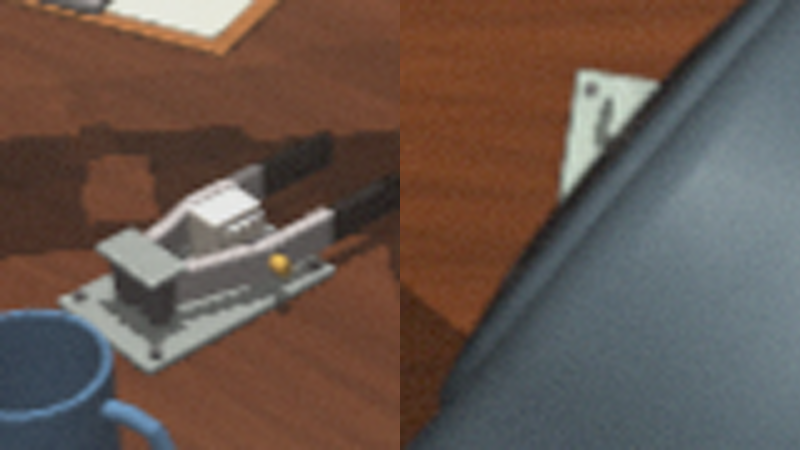

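arm_command([
  [[0, 0, 0, 0.14], [0, 0, 0, 0.14], [0, 0, 0, 0.14], [0, 0, 0, 0.14], [0, 0, 0, 0.14], [0, 0, 0, 0.14], [0, 0, 0, 0.14], [0, 0, 0, 0.14], [0, 0, 0, 0.14], [0, 0, 0, 0.14]],
], jaw=100)

```text
t: 11.3
tcp_pos: [0.5434, -0.3218, 0.1356]
tool_rot: [0.502, 0.498, -0.502, 0.497]
force: [-0.0, -0.1, 0.0]
finger_gap: 0.999
```

arm_command([
  [[0, 0, 0, 0.14], [0, 0, 0, 0.031], [0, 0, 0, 0], [0, 0, 0, 0]],
])

```text
t: 11.7
tcp_pos: [0.5434, -0.3227, 0.1355]
tool_rot: [0.542, 0.455, -0.541, 0.455]
force: [0.3, -0.2, 0.9]
finger_gap: 1.0
```

```bash
python3 -c "
from h import *
go(501.7,-128.5,60,79.9)
c=np.array([575.5,-142.5]); a=np.radians(-10.1); X=np.array([np.cos(a),np.sin(a)]); Y=np.array([-X[1],X[0]])
for y in(-1,): print(np.array([(np.array(proj('scene',np.r_[c+X*dx+Y*(y+dy),46]/1000))-[200,150])*5 for dx,dy in((-17,-15.5),(17,-15.5),(17,8.5),(-17,8.5))]).round())"
```

```text
t 11.7 tcp [ 543.4 -322.7  135.5] toolx [-0.  0. -1.] q [-0.713  0.652  1.497  0.     0.993  1.032] gap 0.9996 F [ 0.26 -0.23  0.87]
yaw -99.96 turns 0.002 or -3.139
shift [  75.6  -75.1 -183.9]
[[232. 181.]
 [185. 204.]
 [213. 222.]
 [260. 198.]]
```

arm_command([
  [[0, -12.5, -30, 0], [0, -12.5, -30, 0], [0, -12.5, -31, 0], [0, -12.5, -31, 0], [0, -12.5, -31, 0], [0, -12.5, -31, 0], [25, 0, 0, 0], [25, 0, 0, 0], [0, 0, 0, 0], [0, 0, 0, 0]],
])

```text
t: 12.7
tcp_pos: [0.5016, -0.1296, 0.0854]
tool_rot: [-0.542, -0.455, 0.542, -0.454]
force: [-0.3, -0.6, -0.2]
finger_gap: 0.999
```

```bash
python3 -c "
from h import *
go(501.7,-128.5,9,79.9)
save('scene','hh',(200,120,320,210),5)"
```

```text
t 12.7 tcp [ 501.6 -129.6   85.4] toolx [-0.001  0.    -1.   ] q [-0.469  0.615  1.822  0.     0.706  1.277] gap 0.999 F [-0.33 -0.57 -0.24]
yaw -100.06 turns 0.001 or -3.141
shift [76.4  0.  -1.1]
```

View pics/hh.png

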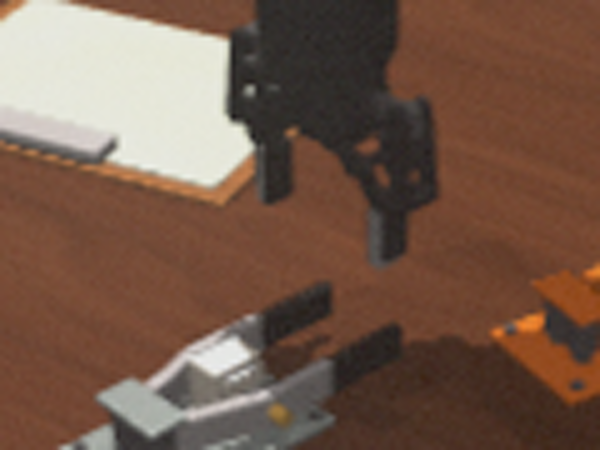

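arm_command([
  [[30, 0, 0, 0], [25, 0, 0, 0], [15, 0, 0, 0], [10, 0, 0, 0], [0, 0, 0, 0], [0, 0, 0, 0], [0, 0, 0, 0]],
])

```text
t: 13.45
tcp_pos: [0.5024, -0.1303, 0.0064]
tool_rot: [0.542, 0.453, -0.542, 0.455]
force: [-0.0, 0.1, 0.5]
finger_gap: 1.0
```

arm_command([
  [[0, 0, 0, 0], [0, 0, 0, 0], [0, 0, 0, 0]],
], jaw=86, force=20)

```text
t: 13.75
tcp_pos: [0.5018, -0.1299, 0.0057]
tool_rot: [0.542, 0.454, -0.542, 0.454]
force: [-1.1, 0.4, 0.7]
finger_gap: 0.859
```

arm_command([
  [[0, 0, 0, 0], [0, 0, 0, 0], [0, 0, 0, 0], [0, 0, 0, 0]],
], jaw=78)

```text
t: 14.15
tcp_pos: [0.5017, -0.1299, 0.0054]
tool_rot: [0.542, 0.454, -0.542, 0.454]
force: [-0.6, -0.8, 1.1]
finger_gap: 0.781
```

```bash
python3 -c "
from h import *
go(501.7,-128.5,5,79.9); print(status.sense()['finger_gap'],status.sense()['ft_torque'])"
```

```text
t 14.15 tcp [ 501.7 -129.9    5.4] toolx [ 0. -0. -1.] q [-0.469  0.766  1.848  0.     0.527  1.278] gap 0.7807 F [-0.64 -0.78  1.13]
yaw -100.1 turns 0.0 or -3.142
shift [ 0.4 -0.2 -1.4]
0.7806609377790753 [0.02318204 0.0069977  0.0338258 ]
```

arm_command([
  [[0, 0, 0, 0], [0, 0, 0, 0], [0, 0, 0, 0], [0, 0, 0, 0]],
], jaw=71)

```text
t: 14.55
tcp_pos: [0.5015, -0.1298, 0.0053]
tool_rot: [-0.542, -0.454, 0.542, -0.454]
force: [-1.5, 0.1, 2.5]
finger_gap: 0.711
```

arm_command([
  [[0, 0, 0, 0], [0, 0, 0, 0], [0, 0, 0, 0], [0, 0, 0, 0]],
], jaw=65)

```text
t: 14.95
tcp_pos: [0.5015, -0.1298, 0.0053]
tool_rot: [-0.542, -0.454, 0.542, -0.454]
force: [-0.8, 1.3, 2.7]
finger_gap: 0.648
```

arm_command([
  [[0, 0, 0, 0], [0, 0, 0, 0], [0, 0, 0, 0]],
], jaw=63)

```text
t: 15.25
tcp_pos: [0.5015, -0.1299, 0.0053]
tool_rot: [-0.542, -0.454, 0.542, -0.454]
force: [-0.8, 0.6, 3.7]
finger_gap: 0.632
```

arm_command([
  [[0, 0, 0, 0], [0, 0, 0, 0], [0, 0, 0, 0]],
], jaw=62)

```text
t: 15.55
tcp_pos: [0.5015, -0.1298, 0.0053]
tool_rot: [-0.542, -0.454, 0.542, -0.454]
force: [-1.7, -0.5, 2.7]
finger_gap: 0.622
```

arm_command([
  [[0, 0, 0, 0], [0, 0, 0, 0], [0, 0, 0, 0]],
], jaw=61)

```text
t: 15.85
tcp_pos: [0.5015, -0.1298, 0.0053]
tool_rot: [-0.542, -0.454, 0.542, -0.454]
force: [-0.9, -0.6, 2.5]
finger_gap: 0.608
```

```bash
python3 -c "
from h import *
go(501.7,-128.5,5,79.9); s=status.sense();print(s['finger_gap'],s['ft_torque'])"
```

```text
t 15.85 tcp [ 501.5 -129.8    5.3] toolx [-0.  0. -1.] q [-0.469  0.766  1.848  0.     0.527  1.278] gap 0.6084 F [-0.86 -0.57  2.53]
yaw -100.09 turns 0.0 or -3.141
shift [ 0.3 -0.  -1.3]
0.6083635715617298 [-0.03613996  0.21026034 -0.03776164]
```

arm_command([
  [[0, 0, 0, 0], [0, 0, 0, 0], [0, 0, 0, 0]],
], jaw=60)

```text
t: 16.15
tcp_pos: [0.5015, -0.1298, 0.0053]
tool_rot: [-0.542, -0.454, 0.542, -0.454]
force: [-1.1, -0.9, 2.5]
finger_gap: 0.605
```

arm_command([
  [[0, 0, 0, 0], [0, 0, 0, 0], [0, 0, 0, 0]],
], jaw=59)

```text
t: 16.45
tcp_pos: [0.5015, -0.1298, 0.0053]
tool_rot: [-0.542, -0.454, 0.542, -0.454]
force: [-2.4, 0.3, 2.2]
finger_gap: 0.588
```

arm_command([
  [[0, 0, 0, 0], [0, 0, 0, 0], [0, 0, 0, 0]],
], jaw=58)

```text
t: 16.75
tcp_pos: [0.5016, -0.1299, 0.0053]
tool_rot: [-0.542, -0.454, 0.542, -0.454]
force: [-1.6, -0.9, 3.0]
finger_gap: 0.579
```

```bash
python3 -c "
from h import *
go(501.7,-128.5,5,79.9); s=status.sense();print(s['finger_gap'],s['ft_torque'])
save('scene','sq',(200,120,320,210),5)"
```

```text
t 16.75 tcp [ 501.6 -129.9    5.3] toolx [-0.  0. -1.] q [-0.469  0.766  1.848  0.     0.527  1.278] gap 0.5786 F [-1.59 -0.88  3.04]
yaw -100.09 turns 0.0 or -3.141
shift [ 0.3 -0.1 -1.4]
0.5785711768874021 [-0.07008388  0.25238187 -0.01324656]
```

View pics/sq.png

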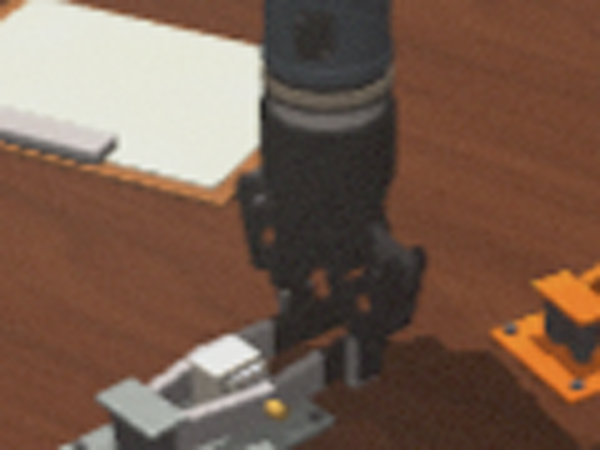

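arm_command([
  [[0, 0, 0, 0], [0, 0, 0, 0], [0, 0, 0, 0]],
], jaw=57)

```text
t: 17.1
tcp_pos: [0.5016, -0.1299, 0.0053]
tool_rot: [-0.542, -0.454, 0.542, -0.454]
force: [-1.2, -0.4, 2.9]
finger_gap: 0.569
```

arm_command([
  [[0, 0, 0, 0], [0, 0, 0, 0], [0, 0, 0, 0]],
], jaw=56)

```text
t: 17.4
tcp_pos: [0.5016, -0.1299, 0.0053]
tool_rot: [0.542, 0.454, -0.542, 0.454]
force: [-1.3, -0.2, 1.8]
finger_gap: 0.559
```

arm_command([
  [[0, 0, 0, 0], [0, 0, 0, 0], [0, 0, 0, 0]],
], jaw=55)

```text
t: 17.7
tcp_pos: [0.5016, -0.1299, 0.0054]
tool_rot: [0.542, 0.454, -0.542, 0.454]
force: [-2.1, -0.6, 4.1]
finger_gap: 0.548
```

```bash
cat > z.py <<'E'
from h import *
s=status.sense();print(s['t'],s['finger_gap'],s['force'].round(2),s['ft_torque'].round(3))
im=snapshot('scene'); cv2.imwrite('raw_z%.2f.png'%s['t'],im[:,:,::-1])
a=cv2.imread('raw_sq.png')
print(im.min(2)[184:202,236:258])
E
python3 z.py
```

```text
17.7 0.5484911284939438 [-2.08 -0.56  4.06] [-0.06   0.313 -0.014]
[[ 54  52  56  57  58  53  54  51  56  56  51  52  52  49  55  61  86  94
   72  48  43  38]
 [ 56  52  52  52  54  56  58  52  53  57  50  47  63  73  83  99 103 103
   80  50  40  33]
 [ 55  50  53  52  52  50  57  50  53  52  63  86 101 103 100  95  94  89
   77  51  37  38]
 [ 55  54  58  53  51  55  49  86 113 158 203 169 110  96  86  87  90  87
   71  42  34  34]
 [ 56  57  54  51  52  84 147 193 213 225 227 224 194 124  88  85  86  82
   74  42  37  33]
 [ 56  58  57  89 158 202 217 227 229 230 229 229 225 219 187  91  85  85
   73  41  39  36]
 [ 52  69 136 176 202 229 228 229 230 229 230 229 228 228 224 187 102  85
   73  46  39  37]
 [ 86 145 203 226 226 230 229 229 229 228 228 229 229 226 196 135  93  80
   67  50  41  37]
 [152 179 169 212 229 228 229 229 228 228 230 226 202 146 118 123 127  66
   44  40  29  43]
 [192 173 120 134 183 223 230 230 229 229 207 157 122  96 137 167 122  68
   34  35  50  78]
 [157 110  94 107 123 156 206 231 217 171 129 110 136 162 128 120  97  67
   51  77  97 101]
 [ 97  78  88 106 105 111 135 149 134 112 144 168 136 115 100  91  99  88
   74  99 103 102]
 [ 77  75  90 106 108 107 108 105  95 130 147 118 101  89  99 111 134 126
   99 101  95  87]
 [ 79  75  84 104 105 105 106 105  92 100 114  90 102 112 144 197 208 180
  119  85  82  84]
 [ 80  77  90 105 104 104 105 103  90  98 132 163 179 176 192 184 164 143
   91  81  81  79]
 [ 79  86  99 105 104 104 104 120 161 187 193 198 184 156 147 116 102  94
   78  78  82  81]
 [ 90 101 101 109 124 151 174 189 196 185 162 145 118 103  96  88  86  87
   94  88  74  77]
 [102 116 148 176 190 195 191 173 146 119 103  96  88  86  87  87  82  76
   88  86  71  62]]
```

arm_command([
  [[0, 0, 0, 0], [0, 0, 0, 0], [0, 0, 0, 0]],
], jaw=54)

```text
t: 18.05
tcp_pos: [0.5016, -0.1299, 0.0055]
tool_rot: [-0.542, -0.454, 0.542, -0.454]
force: [-2.7, -0.7, 5.2]
finger_gap: 0.542
```

arm_command([
  [[0, 0, 0, 0], [0, 0, 0, 0], [0, 0, 0, 0]],
], jaw=53)

```text
t: 18.35
tcp_pos: [0.5015, -0.13, 0.0056]
tool_rot: [-0.542, -0.454, 0.542, -0.454]
force: [-2.4, 0.1, 6.7]
finger_gap: 0.537
```

```bash
sed -i 's/^print(im.*/print(im.min(2)[190:198,242:256])/' z.py; python3 z.py
```

```text
18.35 0.5374248441633166 [-2.37  0.09  6.72] [-0.117  0.355  0.003]
[[224 229 228 230 229 229 228 229 226 187  98  84  77  50]
 [229 229 229 230 229 231 230 227 203 137  93  85  71  48]
 [228 228 231 229 229 229 208 152 122 122 135  83  46  38]
 [230 229 230 230 219 171 127 135 195 197 120  72  39  35]
 [203 226 216 176 136 103 131 167 150 134  98  73  56  84]
 [130 143 131 102 131 158 128 120  98  90 112 106  86 102]
 [105 100  97 119 135 113  99  91 102 113 161 160 101 101]
 [106 104  96 104 111  90 109 139 170 201 210 186 119  87]]
```

arm_command([
  [[0, 0, 0, 0], [0, 0, 0, 0], [0, 0, 0, 0]],
], jaw=52.4)

```text
t: 18.7
tcp_pos: [0.5015, -0.13, 0.0057]
tool_rot: [-0.542, -0.454, 0.542, -0.454]
force: [-3.1, -0.3, 7.1]
finger_gap: 0.526
```

arm_command([
  [[0, 0, 0, 0], [0, 0, 0, 0], [0, 0, 0, 0]],
], jaw=51.8)

```text
t: 19.0
tcp_pos: [0.5015, -0.13, 0.0058]
tool_rot: [-0.542, -0.454, 0.542, -0.454]
force: [-4.2, 0.5, 7.7]
finger_gap: 0.517
```

```bash
python3 z.py
```

```text
19.0 0.5169712424681804 [-4.18  0.47  7.69] [-0.117  0.428 -0.025]
[[223 227 229 229 229 228 228 228 225 190 101  84  78  52]
 [229 229 229 229 230 229 230 230 217 156  95  85  74  44]
 [229 230 229 229 231 231 221 174 132 129 133  78  49  42]
 [229 230 229 229 217 179 136 132 191 198 122  71  38  45]
 [204 227 219 179 133 130 191 200 142 134  96  65  56  83]
 [130 144 135 121 160 180 146 135 105  99 109 105  83  98]
 [107 104 100 119 138 129  97  90 104 103 138 147 103 101]
 [106 104  97  99 106  97 106 121 142 184 205 172 118  86]]
```

arm_command([
  [[0, 0, 0, 0], [0, 0, 0, 0], [0, 0, 0, 0]],
], jaw=51.2)

```text
t: 19.35
tcp_pos: [0.5015, -0.13, 0.0058]
tool_rot: [-0.542, -0.454, 0.542, -0.454]
force: [-2.5, -0.3, 8.6]
finger_gap: 0.511
```

arm_command([
  [[0, 0, 0, 0], [0, 0, 0, 0], [0, 0, 0, 0]],
], jaw=50.6)

```text
t: 19.65
tcp_pos: [0.5018, -0.1299, 0.0052]
tool_rot: [0.542, 0.454, -0.542, 0.454]
force: [-0.3, -1.2, 3.0]
finger_gap: 0.504
```

```bash
python3 z.py
```

```text
19.65 0.5038785411765815 [-0.28 -1.15  3.04] [-0.064  0.21  -0.034]
[[225 228 229 229 229 228 229 229 224 184  99  85  79  59]
 [230 229 229 228 229 229 229 229 218 170  98  86  81  55]
 [228 229 229 228 228 229 220 182 159 195 178  60  50  44]
 [230 229 229 229 221 184 161 196 191 126 117  43  39  50]
 [203 228 222 188 158 199 193 131 129  93  83  56  54  81]
 [133 149 163 202 199 142 133  96 102 100  92  85  93  99]
 [105 102 116 139 136 104 100 102 111 123 132 129 100  92]
 [107 103 111 118  99  96 118 146 154 177 194 181 117  83]]
```

The force dropped from 8.6 to 3.0 N and the lid seam closed in the picture, so the lid has snapped. Easing off now.

arm_command([
  [[0, 0, 0, 0], [0, 0, 0, 0], [0, 0, 0, 0]],
], jaw=65)

```text
t: 20.0
tcp_pos: [0.502, -0.13, 0.005]
tool_rot: [0.542, 0.454, -0.542, 0.454]
force: [0.4, -1.6, -2.6]
finger_gap: 0.653
```

arm_command([
  [[0, 0, 0, 0], [0, 0, 0, 0], [0, 0, 0, 0], [0, 0, 0, 0], [0, 0, 0, 0]],
], jaw=100)

```text
t: 20.5
tcp_pos: [0.5016, -0.1298, 0.0054]
tool_rot: [0.542, 0.454, -0.542, 0.454]
force: [-0.1, -0.2, 1.1]
finger_gap: 1.0
```

arm_command([
  [[-10, 0, 0, 0], [-20, 0, 0, 0], [-30, 0, 0, 0], [-40, 0, 0, 0], [-40, 0, 0, 0], [0, 20, 45, 0], [0, 20, 45, 0], [0, 20, 45, 0], [0, 20, 45, 0], [0, 0, 0, 0]],
])

```text
t: 21.5
tcp_pos: [0.5508, -0.3288, 0.1468]
tool_rot: [0.543, 0.449, -0.543, 0.456]
force: [-0.4, 0.9, -0.3]
finger_gap: 1.0
```

```bash
python3 -c "
from h import *
go(501.7,-128.5,5,79.9)
a=save('scene','end',(200,140,280,220),5);b=save('top','endt',(285,155,365,235),5)
cv2.imwrite('pics/end2.png',np.hstack([a,b])[:,:,::-1])"
```

```text
t 21.5 tcp [ 550.8 -328.8  146.8] toolx [ 0.006 -0.007 -1.   ] q [-0.711  0.645  1.471 -0.002  1.017  1.042] gap 0.9998 F [-0.41  0.94 -0.34]
yaw -100.38 turns -0.005 or 3.137
shift [ 140.1  -84.5 -189.4]
```

View pics/end2.png

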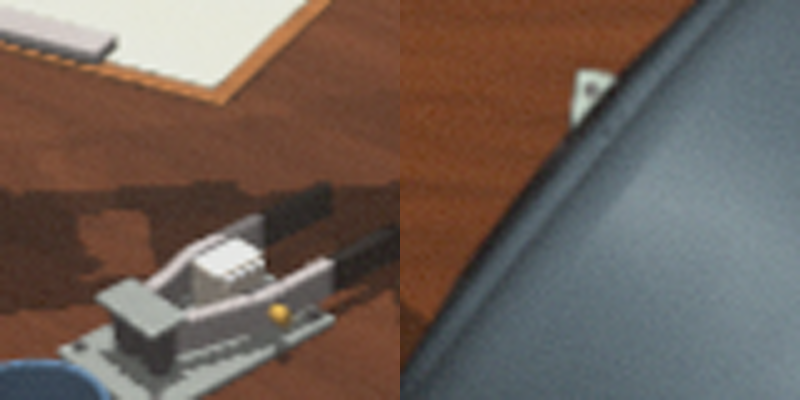

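The lid is flush, the case stands upright in the cradle at about (230,265) in the scene crop, and both handles are back open. I'll hand the job in once the arm settles.

arm_command([
  [[0, 0, 0, 0], [0, 0, 0, 0], [0, 0, 0, 0]],
])

```text
t: 21.9
tcp_pos: [0.5486, -0.3195, 0.1455]
tool_rot: [-0.542, -0.455, 0.542, -0.454]
force: [0.3, 0.2, 1.0]
finger_gap: 0.998
```

```bash
python3 -c "
from station import ticket; print(ticket.sign_off())"
```

```text
the job is handed in; nothing more can be done
None
```

I stood the unsealed case in the grey press's cradle with its lid facing the left jaw and let go. I then squeezed the handles in small steps until the lid snapped shut, opened the gripper and handed the job in at about 22 s; the sign-off gave no verdict.

- **Snap:** it came at a gripper opening of about 50%. The vertical wrist force fell from 8.6 to 3.0 N and the gap around the lid closed in the picture.
- **Last picture:** the lid looks flush, the case stands upright in the cradle, both handles look fully open, and the robot is clear of everything.
- **Not confirmed:** the arm hid the press from the top camera, so the final check rests on the scene camera alone. The force on each handle was never measured directly. I did not measure the bystanders afterwards; no contact with them showed in the pictures.
- **Disagreement:** the plate corners from the two cameras differed by a few mm across the press. I centred the case on their average.

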